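Unclamp the air-cap rinse tray and hold it up to drip

ROBOT

A 6-joint arm with a two-finger parallel gripper is mounted at the origin on a cart in front of the work surface, level with it; the furniture and walls round the work are solid. World frame = base frame: x ahead of the robot, y to its left, z up, the work surface at z = 0. Lengths are in mm, angles in rad, forces in N, time in s.
With the tool pointing down it reaches from about 300 to 775 mm from the base axis. Payload 14.6 kg.
Tool frame: the origin (TCP) lies midway between the tips of the shut fingers; the grasp point (between the pads) lies 19 mm behind it; z points along the fingers, y is the direction in which the jaws open and shut (so a half turn about z gives the same grasp; the last joint's range is limited). The gripper opens to 94 mm and grips with 3 to 60 N. Pads are 16 mm wide; open, the fingers measure 119 mm over their backs; the gripper's body (75 mm by 177 mm) begins 78 mm behind the grasp point.
Start: joints at [1.063, 0.3, 1.521, -0, 1.321, -0.067], TCP at [234.661, 497.417, 205.446] pointing down, gripper open.
Joint ranges: [-3.03, 3.03], [-0.79, 2.21], [0.23, 2.52], [-1.04, 4.18], [0, 3.07], [-2.55, 2.55]. Speed limits (rad/s): [2.22, 2.22, 2.57, 3.14, 3.14, 3.14].

INTERFACE

Orientations are given as [roll, pitch, yaw] about the fixed x, y, z axes, in that order (R = Rz(yaw) Ry(pitch) Rx(roll)).
In Python, from cell import manip gives the robot as it stands.
- The arm moves only by the tool play_rows, never from a script. Its argument "commands" is a list of rows, each an object of numbers: "x", "y", "z": the shift along the tool's x, y, z in m; "wx", "wy", "wz": the turn, a rotation vector about the tool's x, y, z in degrees; "grip": the opening, from 0 (shut) to 1 (fully open). In form: [{"x": .., "y": .., "z": .., "wx": .., "wy": .., "wz": .., "grip": ..}, ...]. A call has 1 to 20 rows; each row shifts and turns the commanded pose from where the row before left it, along the tool's axes as they then stand; what a row does not reach is not made up. A row lasts 1/8 s, in which the tool goes at most 62.5 mm and 10.7 degrees, less where a joint would pass 70% of its speed; a pose out of reach is approached as far as the arm can. A call is refused whole if a number of a shift passes 0.0625 or a number of a turn 10.7, either way. A call with a gripper value outside its range is refused whole. The fingers move at their own pace and stop on an object; "squeeze" is the grip in N (left out, the last holds). Time passes only in rows, so rows that do not move let the fingers close. It gives the time, the measured TCP pose, the force and the opening at its end, in the units of the state.
- manip.read_state(): the state, without advancing time (a new reading comes with each control period).
- manip.camera(name): name is "scene" or "top" or "wrist"; returns (picture, depth): 480x640x3 uint8, red, green, blue; 480x640 float32, mm along the optical axis (not along the pixel's ray), 0 where there is no reading.
- manip.camera_info(name): a dict with "intrinsics" (3x3 intrinsics, pixels), "camera_from_world" (4x4, takes a point from world to camera coordinates); the wrist camera has in their place "tool_from_camera" (4x4, takes a point from camera to tool coordinates, whose origin is the TCP and whose axes are the flange's). Camera axes: x right, y up, looking along -z (the intrinsics and any distortion apply to the point x, -y, -z); pixel columns grow to the right and rows downward; lengths in mm; the calibration is good to about 2 mm. The wrist camera is an equidistant fisheye: a pixel r from the principal point sees the ray r / f radians off the axis. A picture is of the moment at which its call begins: read the wrist's pose just before it. camera_info takes no time and is no camera call.
- manip.sign_off(): hands the job in, once; it reports no verdict.
The state is a dict: "clock": time; "joints": joint angles; "qd": joint speeds; "effort": joint torques, N m; "eef_pos": TCP position; "eef_rot": TCP orientation; "wrist_force": force on the tool from outside, world axes, zero at the start; "moment": the same for the moment, N m; "finger_gap": finger opening in mm.
Only numpy, scipy, OpenCV 4.12 (cv2) and the standard library are available. Lean on these libraries where they do the work, as an engineer would, in place of code of your own. Each camera call takes 0.05 s, during which the arm holds its last target.

TASK

The rinse tray with the two spray-gun air caps is clamped on its low cleaning stand by a captive wing nut at each end. Turn both wing nuts anticlockwise (seen from above) by about a quarter turn, so that their strips are well clear of the tray, then lift the tray by its handle straight up about 12 cm off the stand and hold it there, level and still over the stand with both caps sitting in their pockets, so that it can drip off. Finish while holding it in the air: do not put it down or let go, and leave the other things on the bench where they are.

Things in the scene. Friction and masses are not known exactly. Their poses are not given: they have to be found in the camera images.
- stand: Low aluminium cleaning stand fixed to the bench, 130 x 260 mm, top face 20 mm above the bench. Origin: centre of its underside, on the bench. Its y axis runs along its length through both wing nuts, which stand 115 mm either side of the centre (nut_l at +y, nut_r at -y); z up. Four guides 10 mm high stand before and behind the tray, 2.5 mm off it.
- nut_l_grip (a point): Captive wing nut at the stand's left (+y) end: point on its upright axis, mid wing bar, 64.5 mm above the bench. Black bar 44 mm long, 11 thick, 28 high; it does not rise as it turns. x runs along the bar and along the steel clamp strip below it (16 mm wide, reaching 42 mm from the axis, 29 to 35 mm above the bench), the way the strip points; z up.
- nut_r_grip (a point): Captive wing nut at the stand's right (-y) end: point on its upright axis, mid wing bar, 64.5 mm above the bench. Black bar 44 mm long, 11 thick, 28 high; it does not rise as it turns. x runs along the bar and along the steel clamp strip below it (16 mm wide, reaching 42 mm from the axis, 29 to 35 mm above the bench), the way the strip points; z up.
- nut_l (a joint): Angle of the left wing nut, rad, growing anticlockwise as seen from above. 0: its strip points straight at the tray and lies over the tray's lug; about 1.0 and more: the strip is off the lug; 1.6: end stop. Starts between 0 and 0.2. Turns with light friction (0.06 Nm) and stays where left.
- nut_r (a joint): Angle of the right wing nut, rad, growing anticlockwise as seen from above. 0: its strip points straight at the tray and lies over the tray's lug; about 1.0 and more: the strip is off the lug; 1.6: end stop. Starts between 0 and 0.2. Turns with light friction (0.06 Nm) and stays where left.
- tray_handle (a point): Middle of the loose steel tray's handle: upright black paddle 12 mm thick (x), 40 wide (y), 32 high, on a 10 mm stem; at the start 104 mm above the bench, 84 above the tray's underside. x passes through the two pockets, y towards the two lugs the nuts clamp, z up. Plate 112 x 64 x 6 mm; lugs 26 wide, ending 85 mm from centre. Tray about 0.3 kg, caps 40 g.
- pocket_front (a point): Where the centre of the front cap is when it sits in the pocket on the tray's -x side (34 mm from the tray's centre, 18.5 mm above its underside). The pocket is a ring 9 mm high, 38 mm inside.
- pocket_back (a point): The same for the pocket on the tray's +x side.
- cap_front_center (a point): Centre (half-way up) of the loose air cap in the front pocket: ribbed white ring with two brass-coloured horns, 34 mm across, 25 mm high. Its top is 51 mm above the bench at the start.
- cap_back_center (a point): Centre (half-way up) of the like air cap in the back pocket.
- brush_center (a point): Bystander: gun brush, 170 x 19 x 18 mm, lying right of the stand. Leave it.
- tape_center (a point): Bystander: small dark roll of tape lying flat, 58 mm across, 19 mm high, left of the stand. Leave it.
- gun_center (a point): Bystander: spray gun lying on its side, 173 x 151 x 49 mm, far left. Leave it.
- tin_center (a point): Bystander: small lever-lid tin, 68 mm across, 79 mm high, standing farther back, left of the middle. Leave it.
There are look-alikes about, which are no part of the job. What is shaped like the part that bears cap_back_center but black is not meant.

How it is judged (in metres and radians):
On the way:
1. both wing nuts are turned clear (1.15 rad or more) while the tray still sits on the stand (value of joint each of nut_l, nut_r above 1.15 rad and z of tray_handle in the frame of stand below 0.112 m), for 0.1 s.
At the end, for the whole second after the job is handed in: The fingers hold the tray: at least 100 mm off the stand, within 60 mm of its centre from above, tilted under 0.12 rad, slower than 20 mm/s and 0.12 rad/s, not touching the stand; each cap within 12 mm of its seat; brush, tape, gun and tin within 40 mm of their starts (z of tray_handle in the frame of stand above 0.204 m and horizontal distance between tray_handle and stand below 0.06 m and angle between tray_handle's own z axis and vertical below 0.12 rad and linear speed of tray below 0.02 m/s and angular speed of tray below 0.12 rad/s and contact force between the fingers and tray above 1 N and contact force between tray and stand below 0.1 N and distance between cap_front_center and pocket_front below 0.012 m and distance between cap_back_center and pocket_back below 0.012 m and distance of each of brush_center, tape_center, gun_center, tin_center from where it was at the start of the episode below 0.04 m); the arm keeps its last pose, push and grip.
It fails at once if the tray tips by more than 0.4 rad (23 degrees) (angle between tray_handle's own z axis and vertical above 0.4 rad).
It fails at once if a cap leaves its pocket (not (distance between cap_front_center and pocket_front below 0.025 m) or not (distance between cap_back_center and pocket_back below 0.025 m)).
It fails at once if a bystander is pushed more than 40 mm away (distance of any of brush_center, tape_center, gun_center, tin_center from where it was at the start of the episode above 0.04 m).
It also fails if it takes over 61 s, if anything falls off the work surface, if the arm or the gripper's body presses on something with over 40 N, if the wrist force passes 120 N, or if a joint passes its speed limit or range.

## Working session

There is one attempt and no reset: what is moved stays moved. The work goes in short steps, Python scripts to look and compute and a tool call to move; the robot and the scene stay as the last step left them, time stands still between calls to the robot, and variables do not carry over. Pictures are saved under pics/ and viewed, and the job is handed in when it is done.

Besides the shell and the picture viewer there is one more tool, called after "Request:" in YAML: its name, and indented under it one key for each argument. play_rows: Moves the arm, as the interface text tells. Its arguments: {"type":"object","properties":{"commands":{"type":"array"},"squeeze":{"type":"number"}},"required":["commands"]}

```bash
mkdir -p pics; ls
python3 - <<'E'
from cell import manip
import cv2, numpy as np
print(manip.read_state())
for n in ("scene","top","wrist"):
    p,d=manip.camera(n); cv2.imwrite(f"pics/{n}0.png",p[:,:,::-1]); np.save(f"pics/{n}0.npy",d)
    print(n,manip.camera_info(n))
E
```

```text
pics
{'clock': 0.0, 'joints': array([ 1.06338338e+00,  3.00484761e-01,  1.52160180e+00, -3.59392886e-05,
        1.32070723e+00, -6.66564238e-02]), 'qd': array([ 0.00020929, -0.00200777,  0.0003425 ,  0.00034205, -0.00168981,
        0.00060772]), 'effort': array([ 5.68744736e-05, -5.31811738e+01, -3.52733445e+01,  7.08298758e-02,
        2.44007679e-02, -1.18161383e-04]), 'eef_pos': array([234.54858723, 497.17691078, 204.87007972]), 'eef_rot': array([-3.14039187e+00, -4.52706427e-05,  2.70084501e+00]), 'wrist_force': array([-0.36250021,  0.04451656,  0.52091631]), 'moment': array([0.0207295 , 0.05371734, 0.01228416]), 'finger_gap': 94.05461641695675}
scene {'intrinsics': array([[433.10099983,   0.        , 324.60785181],
       [  0.        , 433.10099983, 232.65228134],
       [  0.        ,   0.        ,   1.        ]]), 'camera_from_world': array([[ 8.27112055e-01, -5.61905754e-01, -1.21479036e-02,
        -3.61707269e+02],
       [ 2.53603661e-01,  3.53835593e-01,  9.00269713e-01,
        -2.60352181e+02],
       [-5.01568371e-01, -7.47704685e-01,  4.35163041e-01,
        -6.877
[... 473 characters left out ...]
6.72493428e-02, -1.30990751e-03,  9.97735341e-01,
        -1.01758863e+03],
       [ 0.00000000e+00,  0.00000000e+00,  0.00000000e+00,
         1.00000000e+00]])}
wrist {'intrinsics': array([[371.64829954,   0.        , 331.91088349],
       [  0.        , 371.64829954, 241.32423096],
       [  0.        ,   0.        ,   1.        ]]), 'tool_from_camera': array([[-8.94530131e-05,  9.63484226e-01,  2.67765081e-01,
         7.63487206e+01],
       [ 9.99999407e-01,  3.76836837e-04, -1.02187853e-03,
         2.71568443e-01],
       [-1.08546759e-03,  2.67764831e-01, -9.63483688e-01,
        -1.79322007e+02],
       [ 0.00000000e+00,  0.00000000e+00,  0.00000000e+00,
         1.00000000e+00]])}
```

View pics/top0.png

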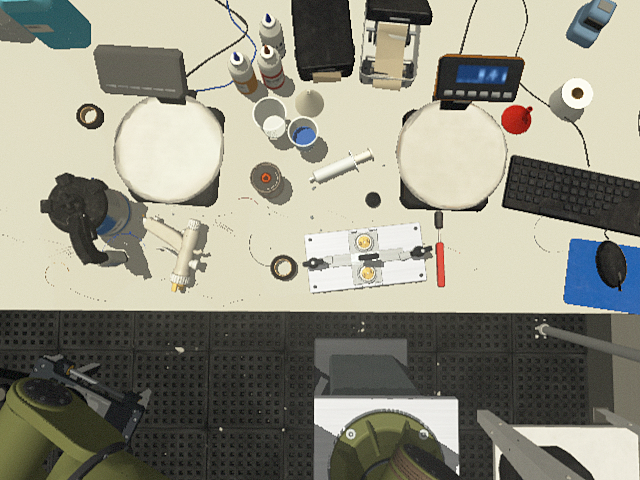

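View pics/scene0.png

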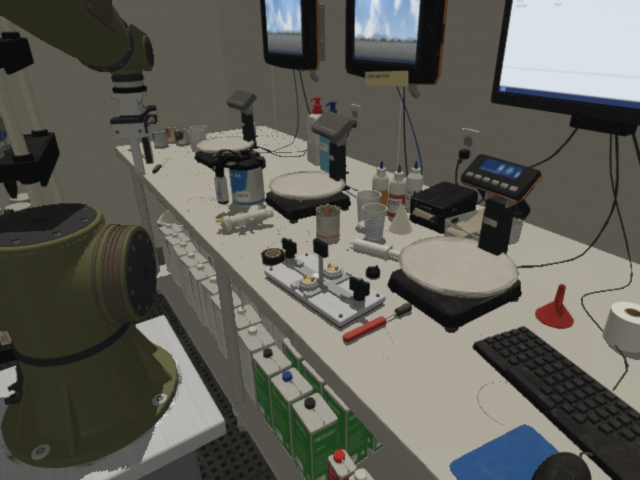

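```bash
cat > h.py <<'E'
from cell import manip
import cv2, numpy as np
def px2w(u,v,name,z=None,d=None):
    I=manip.camera_info(name);K=I["intrinsics"];T=np.linalg.inv(I["camera_from_world"])
    r=np.array([(u-K[0,2])/K[0,0],-(v-K[1,2])/K[1,1],-1.])
    o=T[:3,3];w=T[:3,:3]@r
    s=(z-o[2])/w[2] if z is not None else d
    return o+s*w
def w2px(p,name):
    I=manip.camera_info(name);K=I["intrinsics"];c=I["camera_from_world"]@np.r_[p,1]
    return K[0,0]*c[0]/-c[2]+K[0,2], K[1,1]*-c[1]/-c[2]+K[1,2]
E
python3 - <<'E'
import cv2
p=cv2.imread("pics/top0.png")
cv2.imwrite("pics/top0c.png",cv2.resize(p[215:300,290:460],None,fx=4.7,fy=4.7,interpolation=cv2.INTER_CUBIC))
p=cv2.imread("pics/scene0.png")
cv2.imwrite("pics/scene0c.png",cv2.resize(p[225:350,255:420],None,fx=4.7,fy=4.7,interpolation=cv2.INTER_CUBIC))
E
```

```text
(no output)
```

View pics/top0c.png

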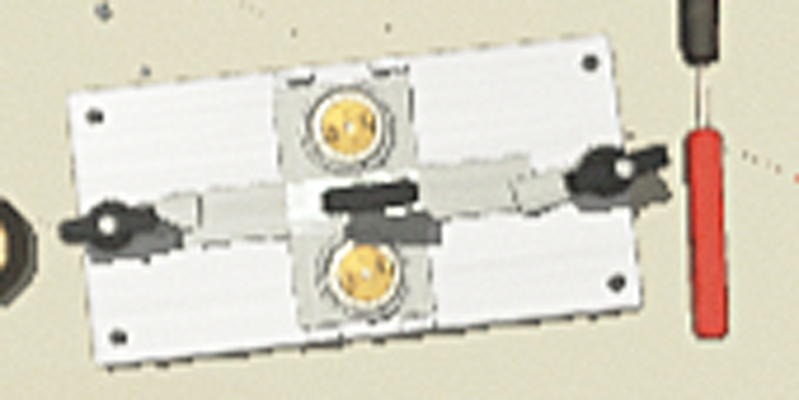

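View pics/scene0c.png

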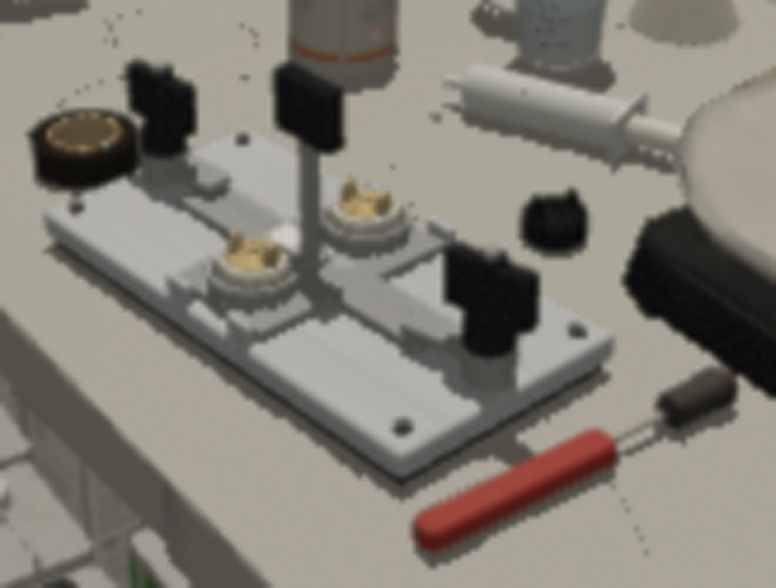

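Run:
```python
from h import *
f=lambda x,y:(290+x/4.7-.4,215+y/4.7-.4)
C=[px2w(*f(*c),"top",z=20) for c in [(68,95),(608,38),(642,305),(97,362)]]
for c in C: print("corner",c.round(1))
m=sum(C)/4; print("centre",m.round(1)); 
print([np.linalg.norm(C[i]-C[(i+1)%4]).round(1) for i in range(4)])
L=px2w(*f(108,224),"top",z=80);R=px2w(*f(626,168),"top",z=80);H=px2w(*f(370,195),"top",z=120)
print(L.round(1),R.round(1),np.linalg.norm(L-R),((L+R)/2).round(1),H.round(1))
d=(L-R);print("stand y dir yaw",np.degrees(np.arctan2(-d[0],d[1])))
for a,b in[((75,97),(97,362)),((68,95),(608,38)),((97,362),(642,305))]:
    e=px2w(*f(*a),"top",z=20)-px2w(*f(*b),"top",z=20); print(np.degrees(np.arctan2(e[1],e[0])))
for c,z in[((324,197),120),((417,192),120),((62,231),79),((160,222),79),((570,182),79),((667,157),79)]:
    print(c,px2w(*f(*c),"top",z=z).round(1))
for q in[(284,268),(440,250),(440,284),(440,215)]: print(q,px2w(*q,"top",z=10).round(1))
D=np.load("pics/top0.npy")
for c in [(108,224),(626,168),(370,195)]:
    u,v=f(*c);print(c,D[int(round(v)),int(round(u))],px2w(u,v,"top",d=D[int(round(v)),int(round(u))]).round(1))
```

```text
corner [510.  182.2  20. ]
corner [538.5 -73.1  20. ]
corner [412.8 -88.1  20. ]
corner [384.7 167.5  20. ]
centre [461.5  47.1  20. ]
[np.float64(256.8), np.float64(126.6), np.float64(257.1), np.float64(126.2)]
[448.6 161.   80. ] [474.8 -68.6  80. ] 231.15596553867047 [461.7  46.2  80. ] [461.2  48.6 120. ]
stand y dir yaw 6.490931963651873
5.2302637072784055
96.3678552658101
96.27013921416929
(324, 197) [460.2  68.1 120. ]
(417, 192) [462.5  28.6 120. ]
(62, 231) [445.4 181.4  79. ]
(160, 222) [449.7 138.   79. ]
(570, 182) [468.4 -43.9  79. ]
(667, 157) [479.8 -87.1  79. ]
(284, 268) [436.2 226.8  10. ]
(440, 250) [ 478.4 -121.6   10. ]
(440, 284) [ 402.7 -120.8   10. ]
(440, 215) [ 557.1 -122.5   10. ]
(108, 224) 963.0813 [448.6 160.9  85.1]
(626, 168) 965.60034 [474.6 -67.8  84. ]
(370, 195) 925.0123 [461.1  48.9 123.9]
```

Request:
play_rows:
  commands:
    - {"x":-0.0337,"y":-0.0213,"grip":0.5}
    - {"x":-0.0337,"y":-0.0213}
    - {"x":-0.0337,"y":-0.0213}
    - {"x":-0.0337,"y":-0.0213}
    - {"x":-0.0337,"y":-0.0213}
    - {"x":-0.0337,"y":-0.0213}
    - {"x":-0.0337,"y":-0.0213}
    - {"x":-0.0337,"y":-0.0213}
    - {"x":-0.0337,"y":-0.0213}
    - {"x":-0.0337,"y":-0.0213}
    - {"wz":9.8}
    - {"wz":9.8}
    - {"wz":9.8}
    - {"wz":9.8}
    - {"wz":9.8}
    - {"wz":9.8}
    - {"x":0}
  squeeze: 20

```text
$.commands[0]: bad value
```

```bash
cat >> h.py <<'E'
from scipy.spatial.transform import Rotation as Ro
def tool():
    s=manip.read_state(); T=np.eye(4);T[:3,:3]=Ro.from_euler("xyz",s["eef_rot"]).as_matrix();T[:3,3]=s["eef_pos"];return T
def wpx2w(u,v,z,T):
    I=manip.camera_info("wrist");K=I["intrinsics"]
    a,b=u-K[0,2],v-K[1,2];r=np.hypot(a,b);t=r/K[0,0]
    ray=np.array([np.sin(t)*a/r,-np.sin(t)*b/r,-np.cos(t)])
    M=T@I["tool_from_camera"];o=M[:3,3];w=M[:3,:3]@ray
    return o+(z-o[2])/w[2]*w
def show():
    s=manip.read_state();print(s["clock"],s["eef_pos"].round(1),np.degrees(s["eef_rot"]).round(2),"F",s["wrist_force"].round(1),"M",s["moment"].round(2),"gap",round(s["finger_gap"],1),"q",s["joints"].round(2))
def go(x,y,z,yaw):
    "shift in tool axes (m) to reach world target, and wz"
    T=tool();s=T[:3,:3].T@(np.array([x,y,z])-T[:3,3]);print("shift",(s/1000).round(4),"wz",-(yaw-np.degrees(np.arctan2(T[1,0],T[0,0]))))
E
python3 - <<'E'
from h import *
show(); T=tool();np.save("pics/T1.npy",T)
p,d=manip.camera("wrist");cv2.imwrite("pics/w1.png",p[:,:,::-1])
E
```

```text
0.15 [234.6 497.3 205. ] [-179.95   -0.    154.75] F [-0.4  0.2  0. ] M [-0.05  0.01 -0.  ] gap 94.2 q [ 1.06  0.3   1.52  0.    1.32 -0.07]
```

View pics/w1.png

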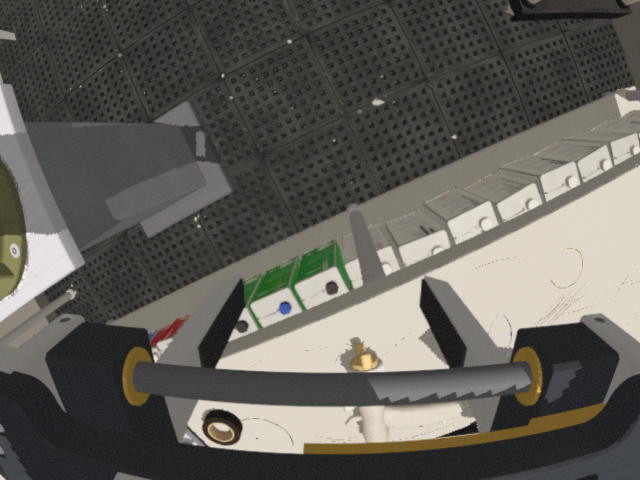

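The call was refused and nothing moved, probably because each row needs every key. The wrist view shows bare floor, with the tape at (222,428). I'll send full rows.

Request:
play_rows:
  commands:
    - {"x":-0.0337,"y":-0.0213,"z":0,"wx":0,"wy":0,"wz":0,"grip":0.5}
    - {"x":-0.0337,"y":-0.0213,"z":0,"wx":0,"wy":0,"wz":0,"grip":0.5}
    - {"x":-0.0337,"y":-0.0213,"z":0,"wx":0,"wy":0,"wz":0,"grip":0.5}
    - {"x":-0.0337,"y":-0.0213,"z":0,"wx":0,"wy":0,"wz":0,"grip":0.5}
    - {"x":-0.0337,"y":-0.0213,"z":0,"wx":0,"wy":0,"wz":0,"grip":0.5}
    - {"x":-0.0337,"y":-0.0213,"z":0,"wx":0,"wy":0,"wz":0,"grip":0.5}
    - {"x":-0.0337,"y":-0.0213,"z":0,"wx":0,"wy":0,"wz":0,"grip":0.5}
    - {"x":-0.0337,"y":-0.0213,"z":0,"wx":0,"wy":0,"wz":0,"grip":0.5}
    - {"x":-0.0337,"y":-0.0213,"z":0,"wx":0,"wy":0,"wz":0,"grip":0.5}
    - {"x":-0.0337,"y":-0.0213,"z":0,"wx":0,"wy":0,"wz":0,"grip":0.5}
    - {"x":0,"y":0,"z":0,"wx":0,"wy":0,"wz":9.8,"grip":0.5}
    - {"x":0,"y":0,"z":0,"wx":0,"wy":0,"wz":9.8,"grip":0.5}
    - {"x":0,"y":0,"z":0,"wx":0,"wy":0,"wz":9.8,"grip":0.5}
    - {"x":0,"y":0,"z":0,"wx":0,"wy":0,"wz":9.8,"grip":0.5}
    - {"x":0,"y":0,"z":0,"wx":0,"wy":0,"wz":9.8,"grip":0.5}
    - {"x":0,"y":0,"z":0,"wx":0,"wy":0,"wz":9.8,"grip":0.5}
    - {"x":0,"y":0,"z":0,"wx":0,"wy":0,"wz":0,"grip":0.5}
  squeeze: 20

```text
clock: 2.33
eef_pos: [448.5, 161.0, 205.4]
eef_rot: [-3.141, 0.0, 1.676]
wrist_force: [-0.4, 0.6, 0.2]
finger_gap: 47.1
```

Run:
```python
from h import *
show(); T=tool();np.save("pics/T2.npy",T)
p,d=manip.camera("wrist");cv2.imwrite("pics/w2.png",p[:,:,::-1])
```

```text
2.325 [448.5 161.  205.4] [-179.99    0.     96.01] F [-0.4  0.6  0.2] M [-0.06  0.02  0.01] gap 47.1 q [ 0.27  0.14  1.72 -0.    1.28  0.16]
```

View pics/w2.png

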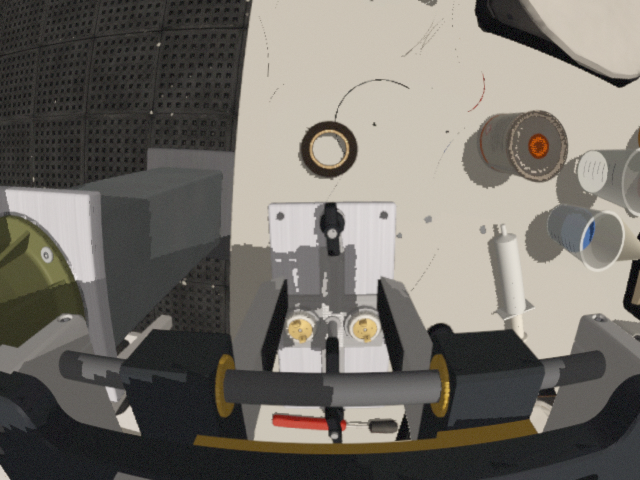

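Run:
```python
from h import *
import numpy as np
T=np.load("pics/T2.npy")
for n,u,v,z in[("Ltop",332,234,80),("Rtop",334,434,80),("capF",301,328,45),("capB",364,327,45),("c1",271,204,20),("c2",394,204,20),("tape",328,149,19)]:
    print(n,wpx2w(u,v,z,T).round(1))
p=cv2.imread("pics/w2.png");cv2.imwrite("pics/w2c.png",cv2.resize(p[190:350,250:420],None,fx=3.7,fy=3.7,interpolation=cv2.INTER_CUBIC))
```

```text
Ltop [450.3 160.6  80. ]
Rtop [476.4 -66.7  80. ]
capF [429.8  48.4  45. ]
capB [494.6  56.4  45. ]
c1 [387.8 169.9  20. ]
c2 [510.5 182.8  20. ]
tape [439.1 229.8  19. ]
```

View pics/w2c.png

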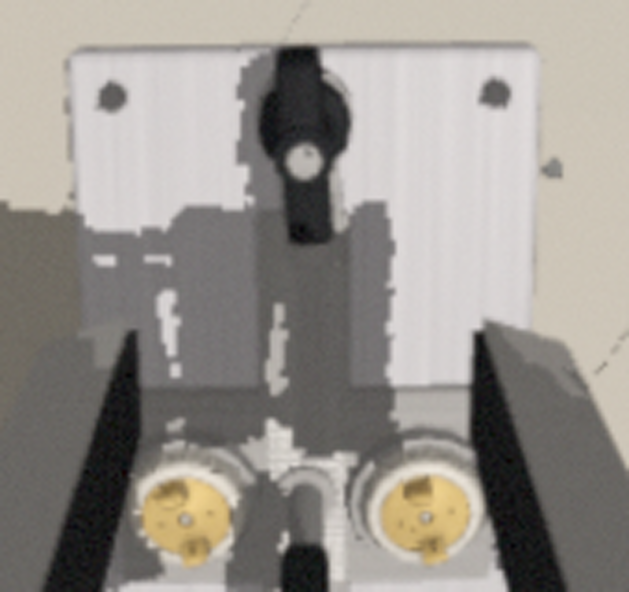

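Request:
play_rows:
  commands:
    - {"x":0,"y":0.001,"z":0.0395,"wx":0,"wy":0,"wz":-3,"grip":0.5}
    - {"x":0,"y":0,"z":0.0395,"wx":0,"wy":0,"wz":0,"grip":0.5}
    - {"x":0,"y":0,"z":0.0395,"wx":0,"wy":0,"wz":0,"grip":0.5}
    - {"x":0,"y":0,"z":0.0395,"wx":0,"wy":0,"wz":0,"grip":0.5}
    - {"x":0,"y":0,"z":0,"wx":0,"wy":0,"wz":0,"grip":0}
    - {"x":0,"y":0,"z":0,"wx":0,"wy":0,"wz":0,"grip":0}
    - {"x":0,"y":0,"z":0,"wx":0,"wy":0,"wz":0,"grip":0}
    - {"x":0,"y":0,"z":0,"wx":0,"wy":0,"wz":0,"grip":0}
    - {"x":0,"y":0,"z":0,"wx":0,"wy":0,"wz":0,"grip":0}
  squeeze: 20

```text
clock: 3.5
eef_pos: [448.7, 161.1, 48.7]
eef_rot: [-3.14, -0.0, 1.728]
wrist_force: [-10.0, -1.4, 8.3]
finger_gap: 21.5
```

Run:
```python
from h import *
show()
```

```text
3.5 [448.7 161.1  48.7] [-179.91   -0.     99.  ] F [-10.   -1.4   8.3] M [-0.38  2.19 -0.04] gap 21.5 q [0.27 0.34 1.87 0.   0.93 0.11]
```

Request:
play_rows:
  commands:
    - {"x":0,"y":0,"z":0,"wx":0,"wy":0,"wz":0,"grip":0.4}
    - {"x":0,"y":0,"z":0,"wx":0,"wy":0,"wz":0,"grip":0.4}
    - {"x":0,"y":0,"z":-0.009,"wx":0,"wy":0,"wz":0,"grip":0.4}
    - {"x":0,"y":0,"z":0,"wx":0,"wy":0,"wz":0,"grip":0}
    - {"x":0,"y":0,"z":0,"wx":0,"wy":0,"wz":0,"grip":0}
    - {"x":0,"y":0,"z":0,"wx":0,"wy":0,"wz":0,"grip":0}
    - {"x":0,"y":0,"z":0,"wx":0,"wy":0,"wz":0,"grip":0}
    - {"x":0,"y":0,"z":0,"wx":0,"wy":0,"wz":0,"grip":0}
    - {"x":0,"y":0,"z":0,"wx":0,"wy":0,"wz":0,"grip":0}
  squeeze: 15

```text
clock: 4.62
eef_pos: [448.6, 160.9, 56.3]
eef_rot: [-3.139, 0.0, 1.727]
wrist_force: [-7.4, -1.9, 7.2]
finger_gap: 13.7
```

Run:
```python
from h import *
show()
p,d=manip.camera("scene");cv2.imwrite("pics/s3.png",cv2.resize(p[190:350,230:430,::-1],None,fx=3.7,fy=3.7,interpolation=cv2.INTER_CUBIC))
```

```text
4.625 [448.6 160.9  56.3] [-1.7985e+02  1.0000e-02  9.8950e+01] F [-7.4 -1.9  7.2] M [-0.33  1.47  0.01] gap 13.7 q [0.27 0.33 1.87 0.   0.95 0.11]
```

View pics/s3.png

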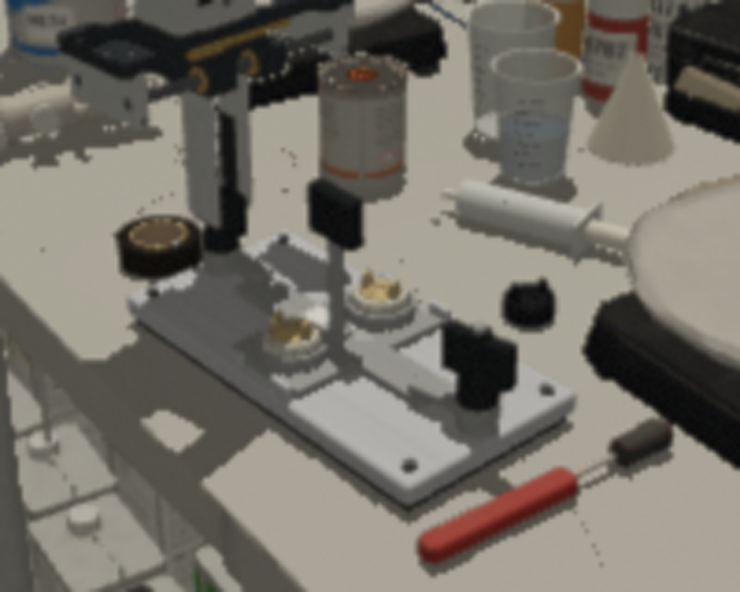

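Request:
play_rows:
  commands:
    - {"x":0,"y":-0.0015,"z":0,"wx":0,"wy":0,"wz":0,"grip":0}
    - {"x":0,"y":0,"z":0,"wx":0,"wy":0,"wz":0,"grip":0}
    - {"x":0,"y":0,"z":0,"wx":0,"wy":0,"wz":0,"grip":0}
  squeeze: 15

```text
clock: 5.05
eef_pos: [448.4, 160.9, 56.4]
eef_rot: [3.141, -0.0, 1.727]
wrist_force: [3.8, 0.1, -1.7]
finger_gap: 13.4
```

Run:
```python
from h import *
show()
```

```text
5.05 [448.4 160.9  56.4] [179.96  -0.    98.94] F [ 3.8  0.1 -1.7] M [ 0.04 -0.76 -0.02] gap 13.4 q [ 0.27  0.33  1.87 -0.    0.94  0.11]
```

Request:
play_rows:
  commands:
    - {"x":0,"y":0.0004,"z":0,"wx":0,"wy":0,"wz":-7.8,"grip":0}
    - {"x":0,"y":0,"z":0,"wx":0,"wy":0,"wz":-7.8,"grip":0}
    - {"x":0,"y":0,"z":0,"wx":0,"wy":0,"wz":-7.8,"grip":0}
    - {"x":0,"y":0,"z":0,"wx":0,"wy":0,"wz":-7.8,"grip":0}
    - {"x":0,"y":0,"z":0,"wx":0,"wy":0,"wz":0,"grip":0}
  squeeze: 15

```text
clock: 5.68
eef_pos: [448.9, 161.2, 56.4]
eef_rot: [3.14, 0.0, 2.273]
wrist_force: [5.3, 2.5, -4.5]
finger_gap: 13.3
```

Run:
```python
from h import *
show()
```

```text
5.675 [448.9 161.2  56.4] [1.7994e+02 2.0000e-02 1.3026e+02] F [ 5.3  2.5 -4.5] M [ 0.32 -1.04 -0.03] gap 13.3 q [ 0.27  0.33  1.87  0.    0.94 -0.44]
```

Forces are small, so I'll finish the turn.

Request:
play_rows:
  commands:
    - {"x":0,"y":0,"z":0,"wx":0,"wy":0,"wz":-7.8,"grip":0}
    - {"x":0,"y":0,"z":0,"wx":0,"wy":0,"wz":-7.8,"grip":0}
    - {"x":0,"y":0,"z":0,"wx":0,"wy":0,"wz":-7.8,"grip":0}
    - {"x":0,"y":0,"z":0,"wx":0,"wy":0,"wz":-7.8,"grip":0}
    - {"x":0,"y":0,"z":0,"wx":0,"wy":0,"wz":-7.8,"grip":0}
    - {"x":0,"y":0,"z":0,"wx":0,"wy":0,"wz":-6,"grip":0}
    - {"x":0,"y":0,"z":0,"wx":0,"wy":0,"wz":0,"grip":0}
    - {"x":0,"y":0,"z":0,"wx":0,"wy":0,"wz":0,"grip":0.4}
    - {"x":0,"y":0,"z":0,"wx":0,"wy":0,"wz":0,"grip":0.4}
    - {"x":0,"y":0,"z":0,"wx":0,"wy":0,"wz":0,"grip":0.4}
    - {"x":0,"y":0,"z":-0.04,"wx":0,"wy":0,"wz":0,"grip":0.4}
    - {"x":0,"y":0,"z":-0.04,"wx":0,"wy":0,"wz":0,"grip":0.4}
    - {"x":0,"y":0,"z":-0.04,"wx":0,"wy":0,"wz":0,"grip":0.4}
    - {"x":0,"y":0,"z":-0.03,"wx":0,"wy":0,"wz":0,"grip":0.4}
    - {"x":0,"y":0,"z":0,"wx":0,"wy":0,"wz":0,"grip":0.4}
  squeeze: 15

```text
clock: 7.55
eef_pos: [449.1, 161.1, 208.3]
eef_rot: [3.14, 0.003, 3.057]
wrist_force: [0.7, 0.2, -0.2]
finger_gap: 37.9
```

Run:
```python
from h import *
show();np.save("pics/T4.npy",tool())
p,d=manip.camera("wrist");cv2.imwrite("pics/w4.png",p[:,:,::-1])
go(475.4,-67.8,206,104.8)
```

```text
7.55 [449.1 161.1 208.3] [179.93   0.19 175.14] F [ 0.7  0.2 -0.2] M [ 0.03 -0.01 -0.03] gap 37.9 q [ 0.27  0.13  1.72 -0.    1.29 -1.22]
shift [-0.0462 -0.2256  0.0006] wz 70.33916359137278
```

View pics/w4.png

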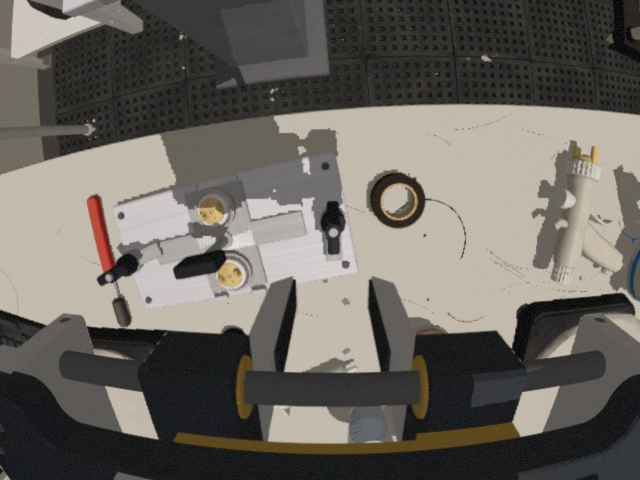

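The left nut, at (333,230), now has its strip clear of the lug. Next is the right nut.

Request:
play_rows:
  commands:
    - {"x":-0.0077,"y":-0.0376,"z":0,"wx":0,"wy":0,"wz":0,"grip":0.4}
    - {"x":-0.0077,"y":-0.0376,"z":0,"wx":0,"wy":0,"wz":0,"grip":0.4}
    - {"x":-0.0077,"y":-0.0376,"z":0,"wx":0,"wy":0,"wz":0,"grip":0.4}
    - {"x":-0.0077,"y":-0.0376,"z":0,"wx":0,"wy":0,"wz":0,"grip":0.4}
    - {"x":-0.0077,"y":-0.0376,"z":0,"wx":0,"wy":0,"wz":0,"grip":0.4}
    - {"x":-0.0077,"y":-0.0376,"z":0,"wx":0,"wy":0,"wz":0,"grip":0.4}
    - {"x":0,"y":0,"z":0,"wx":0,"wy":0,"wz":10,"grip":0.4}
    - {"x":0,"y":0,"z":0,"wx":0,"wy":0,"wz":10,"grip":0.4}
    - {"x":0,"y":0,"z":0,"wx":0,"wy":0,"wz":10,"grip":0.4}
    - {"x":0,"y":0,"z":0,"wx":0,"wy":0,"wz":10,"grip":0.4}
    - {"x":0,"y":0,"z":0,"wx":0,"wy":0,"wz":10,"grip":0.4}
    - {"x":0,"y":0,"z":0,"wx":0,"wy":0,"wz":10,"grip":0.4}
    - {"x":0,"y":0,"z":0,"wx":0,"wy":0,"wz":10,"grip":0.4}
    - {"x":0,"y":0,"z":0,"wx":0,"wy":0,"wz":0,"grip":0.4}

```text
clock: 9.35
eef_pos: [474.9, -67.7, 205.2]
eef_rot: [-3.14, -0.001, 1.836]
wrist_force: [-0.5, -1.4, 0.4]
finger_gap: 37.7
```

Run:
```python
from h import *
show();np.save("pics/T5.npy",tool())
p,d=manip.camera("wrist");cv2.imwrite("pics/w5.png",p[:,:,::-1]);cv2.imwrite("pics/w5c.png",cv2.resize(p[170:330,250:420,::-1],None,fx=3.7,fy=3.7,interpolation=cv2.INTER_CUBIC))
```

```text
9.35 [474.9 -67.7 205.2] [-1.7989e+02 -6.0000e-02  1.0520e+02] F [-0.5 -1.4  0.4] M [-0.03 -0.   -0.01] gap 37.7 q [-0.22  0.14  1.71  0.    1.29 -0.48]
```

View pics/w5.png

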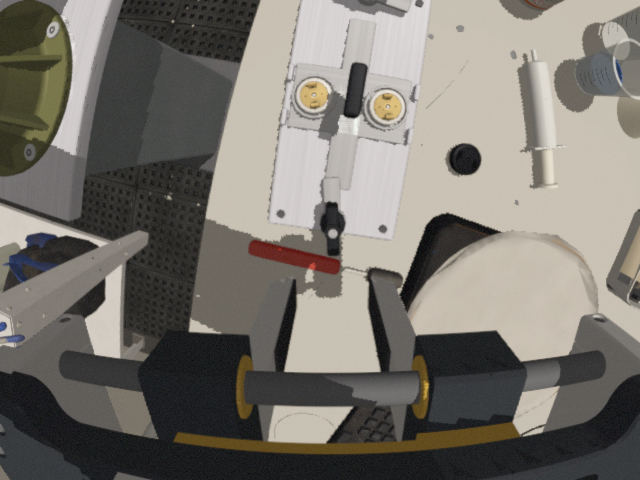

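View pics/w5c.png

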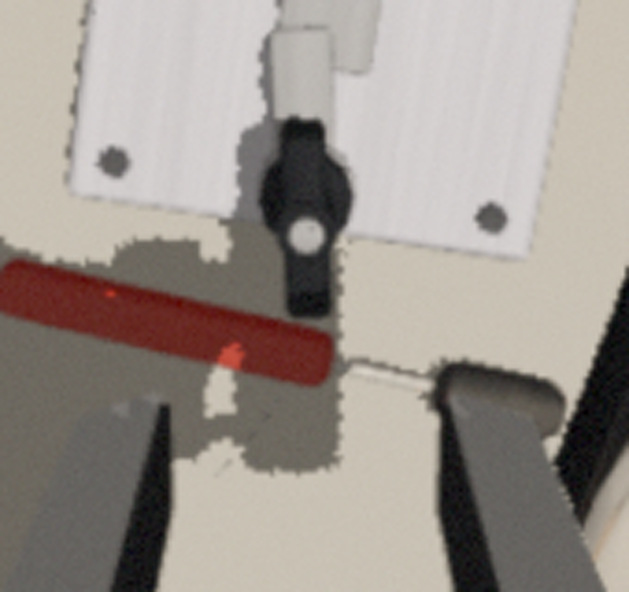

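Request:
play_rows:
  commands:
    - {"x":0,"y":0.0005,"z":0.0372,"wx":0,"wy":0,"wz":-1.5,"grip":0.4}
    - {"x":0,"y":0,"z":0.0372,"wx":0,"wy":0,"wz":0,"grip":0.4}
    - {"x":0,"y":0,"z":0.0372,"wx":0,"wy":0,"wz":0,"grip":0.4}
    - {"x":0,"y":0,"z":0.0372,"wx":0,"wy":0,"wz":0,"grip":0.4}
    - {"x":0,"y":0,"z":0,"wx":0,"wy":0,"wz":0,"grip":0}
    - {"x":0,"y":0,"z":0,"wx":0,"wy":0,"wz":0,"grip":0}
    - {"x":0,"y":0,"z":0,"wx":0,"wy":0,"wz":0,"grip":0}
    - {"x":0,"y":0,"z":0,"wx":0,"wy":0,"wz":0,"grip":0}
    - {"x":0,"y":0,"z":0,"wx":0,"wy":0,"wz":0,"grip":0}
    - {"x":0,"y":0,"z":0,"wx":0,"wy":0,"wz":0,"grip":0}
  squeeze: 15

```text
clock: 10.65
eef_pos: [475.4, -68.1, 59.0]
eef_rot: [-3.141, 0.001, 1.862]
wrist_force: [-8.6, -3.0, 6.4]
finger_gap: 13.6
```

Run:
```python
from h import *
show()
```

```text
10.65 [475.4 -68.1  59. ] [-1.7995e+02  4.0000e-02  1.0670e+02] F [-8.6 -3.   6.4] M [-0.8   1.85  0.06] gap 13.6 q [-0.22  0.33  1.86 -0.    0.95 -0.51]
```

Gripped, with the same signature as the left nut. I'll shift about 1 mm and turn about 72°.

Request:
play_rows:
  commands:
    - {"x":0,"y":-0.001,"z":0,"wx":0,"wy":0,"wz":0,"grip":0}
    - {"x":0,"y":0,"z":0,"wx":0,"wy":0,"wz":-7.2,"grip":0}
    - {"x":0,"y":0,"z":0,"wx":0,"wy":0,"wz":-7.2,"grip":0}
    - {"x":0,"y":0,"z":0,"wx":0,"wy":0,"wz":-7.2,"grip":0}
    - {"x":0,"y":0,"z":0,"wx":0,"wy":0,"wz":-7.2,"grip":0}
    - {"x":0,"y":0,"z":0,"wx":0,"wy":0,"wz":0,"grip":0}
  squeeze: 15

```text
clock: 11.4
eef_pos: [476.0, -67.8, 59.0]
eef_rot: [3.14, 0.002, 2.364]
wrist_force: [2.5, 3.0, 7.0]
finger_gap: 13.9
```

Run:
```python
from h import *
show()
```

```text
11.4 [476.  -67.8  59. ] [1.7988e+02 1.3000e-01 1.3543e+02] F [2.5 3.  7. ] M [ 0.67 -0.28  0.01] gap 13.9 q [-0.22  0.33  1.86  0.    0.95 -1.01]
```

Request:
play_rows:
  commands:
    - {"x":0,"y":0,"z":0,"wx":0,"wy":0,"wz":-7.2,"grip":0}
    - {"x":0,"y":0,"z":0,"wx":0,"wy":0,"wz":-7.2,"grip":0}
    - {"x":0,"y":0,"z":0,"wx":0,"wy":0,"wz":-7.2,"grip":0}
    - {"x":0,"y":0,"z":0,"wx":0,"wy":0,"wz":-7.2,"grip":0}
    - {"x":0,"y":0,"z":0,"wx":0,"wy":0,"wz":-7.2,"grip":0}
    - {"x":0,"y":0,"z":0,"wx":0,"wy":0,"wz":-7.2,"grip":0}
    - {"x":0,"y":0,"z":0,"wx":0,"wy":0,"wz":0,"grip":0}
    - {"x":0,"y":0,"z":0,"wx":0,"wy":0,"wz":0,"grip":0.4}
    - {"x":0,"y":0,"z":0,"wx":0,"wy":0,"wz":0,"grip":0.4}
    - {"x":0,"y":0,"z":0,"wx":0,"wy":0,"wz":0,"grip":0.4}
    - {"x":0,"y":0,"z":-0.04,"wx":0,"wy":0,"wz":0,"grip":0.4}
    - {"x":0,"y":0,"z":-0.04,"wx":0,"wy":0,"wz":0,"grip":0.4}
    - {"x":0,"y":0,"z":-0.04,"wx":0,"wy":0,"wz":0,"grip":0.4}
    - {"x":0,"y":0,"z":-0.03,"wx":0,"wy":0,"wz":0,"grip":0.4}
    - {"x":0,"y":0,"z":0,"wx":0,"wy":0,"wz":0,"grip":0.4}
  squeeze: 15

```text
clock: 13.28
eef_pos: [475.6, -68.2, 209.5]
eef_rot: [-3.141, 0.004, 3.117]
wrist_force: [0.5, -0.1, -0.3]
finger_gap: 37.6
```

Run:
```python
from h import *
show()
p,d=manip.camera("wrist");cv2.imwrite("pics/w6.png",p[:,:,::-1])
go(461.2,48.0,208,96.0)
```

```text
13.275 [475.6 -68.2 209.5] [-179.95    0.2   178.61] F [ 0.5 -0.1 -0.3] M [ 0.05 -0.02 -0.03] gap 37.6 q [-0.22  0.14  1.71 -0.    1.29 -1.77]
shift [ 0.0166  0.1157 -0.0002] wz 82.61027059456578
```

View pics/w6.png

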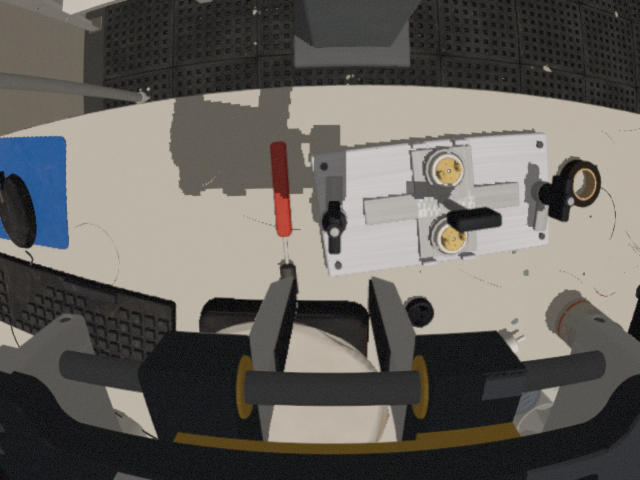

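Both strips, at (333,190) and (537,208), are perpendicular to the stand's length and clear of the lugs. Now the handle.

Request:
play_rows:
  commands:
    - {"x":0.0042,"y":0.0289,"z":0,"wx":0,"wy":0,"wz":0,"grip":0.5}
    - {"x":0.0042,"y":0.0289,"z":0,"wx":0,"wy":0,"wz":0,"grip":0.5}
    - {"x":0.0042,"y":0.0289,"z":0,"wx":0,"wy":0,"wz":0,"grip":0.5}
    - {"x":0.0042,"y":0.0289,"z":0,"wx":0,"wy":0,"wz":0,"grip":0.5}
    - {"x":0,"y":0,"z":0,"wx":0,"wy":0,"wz":10.3,"grip":0.5}
    - {"x":0,"y":0,"z":0,"wx":0,"wy":0,"wz":10.3,"grip":0.5}
    - {"x":0,"y":0,"z":0,"wx":0,"wy":0,"wz":10.3,"grip":0.5}
    - {"x":0,"y":0,"z":0,"wx":0,"wy":0,"wz":10.3,"grip":0.5}
    - {"x":0,"y":0,"z":0,"wx":0,"wy":0,"wz":10.3,"grip":0.5}
    - {"x":0,"y":0,"z":0,"wx":0,"wy":0,"wz":10.3,"grip":0.5}
    - {"x":0,"y":0,"z":0,"wx":0,"wy":0,"wz":10.3,"grip":0.5}
    - {"x":0,"y":0,"z":0,"wx":0,"wy":0,"wz":10.3,"grip":0.5}
    - {"x":0,"y":0,"z":0,"wx":0,"wy":0,"wz":0,"grip":0.5}

```text
clock: 14.95
eef_pos: [460.4, 47.9, 206.4]
eef_rot: [-3.14, -0.0, 1.681]
wrist_force: [-0.1, -0.3, -0.9]
finger_gap: 47.1
```

Run:
```python
from h import *
show()
p,d=manip.camera("wrist");cv2.imwrite("pics/w7.png",p[:,:,::-1]);cv2.imwrite("pics/w7c.png",cv2.resize(p[150:310,250:420,::-1],None,fx=3.7,fy=3.7,interpolation=cv2.INTER_CUBIC))
```

```text
14.95 [460.4  47.9 206.4] [-1.7988e+02 -1.0000e-02  9.6290e+01] F [-0.1 -0.3 -0.9] M [-0.09  0.06  0.05] gap 47.1 q [ 0.02  0.11  1.75 -0.    1.29 -0.09]
```

View pics/w7.png

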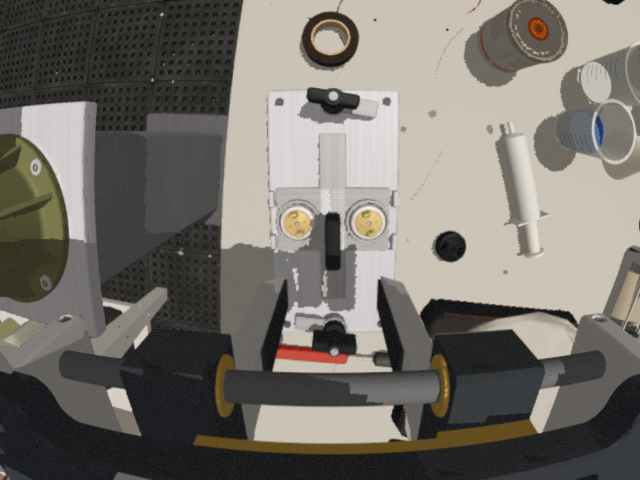

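View pics/w7c.png

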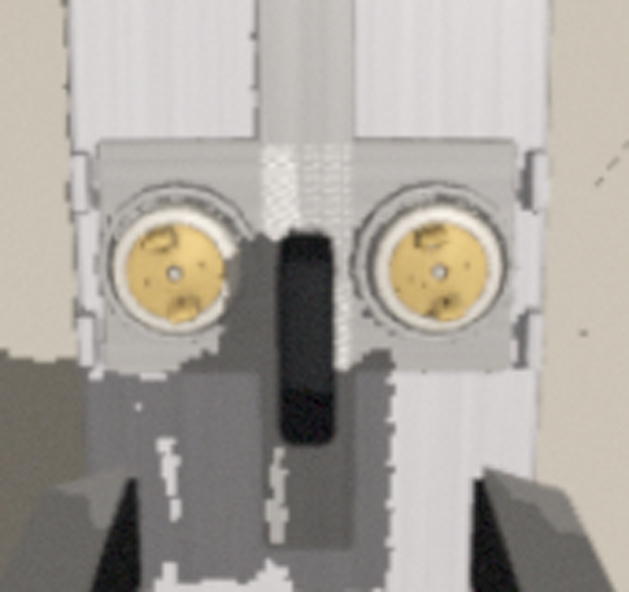

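Run:
```python
from h import *
T=tool()
for n,u,v,z in[("-y edge",332.7,269.5,120),("+y edge if top",332.7,212.7,120),("+y edge if bottom",332.7,212.7,88),("capF",297,223,51),("capB",369,223,51)]:
    print(n,wpx2w(u,v,z,T).round(1))
```

```text
-y edge [464.7  29.8 120. ]
+y edge if top [459.7  73.4 120. ]
+y edge if bottom [460.5  67.1  88. ]
capF [429.5  46.6  51. ]
capB [495.8  54.2  51. ]
```

Request:
play_rows:
  commands:
    - {"x":0.001,"y":0.0005,"z":0.0398,"wx":0,"wy":0,"wz":0,"grip":0.5}
    - {"x":0,"y":0,"z":0.0398,"wx":0,"wy":0,"wz":0,"grip":0.5}
    - {"x":0,"y":0,"z":0.0398,"wx":0,"wy":0,"wz":0,"grip":0.5}
    - {"x":0,"y":0,"z":0,"wx":0,"wy":0,"wz":0,"grip":0.5}
    - {"x":0,"y":0,"z":0,"wx":0,"wy":0,"wz":0,"grip":0}
    - {"x":0,"y":0,"z":0,"wx":0,"wy":0,"wz":0,"grip":0}
    - {"x":0,"y":0,"z":0,"wx":0,"wy":0,"wz":0,"grip":0}
    - {"x":0,"y":0,"z":0,"wx":0,"wy":0,"wz":0,"grip":0}
    - {"x":0,"y":0,"z":0,"wx":0,"wy":0,"wz":0,"grip":0}
    - {"x":0,"y":0,"z":0,"wx":0,"wy":0,"wz":0,"grip":0}
  squeeze: 15

```text
clock: 16.25
eef_pos: [461.2, 49.1, 88.5]
eef_rot: [-3.141, 0.0, 1.68]
wrist_force: [-4.9, -0.7, 6.3]
finger_gap: 11.9
```

Run:
```python
from h import *
show()
```

```text
16.25 [461.2  49.1  88.5] [-179.99    0.     96.25] F [-4.9 -0.7  6.3] M [-0.1   0.86  0.05] gap 11.9 q [ 0.03  0.25  1.88 -0.    1.01 -0.08]
```

Gripped, and the 11.9 mm gap matches the 12 mm paddle. I'll increase the squeeze and lift a few millimetres slowly, then look.

Request:
play_rows:
  commands:
    - {"x":0,"y":-0.0006,"z":0,"wx":0,"wy":0,"wz":0,"grip":0}
    - {"x":0,"y":0,"z":0,"wx":0,"wy":0,"wz":0,"grip":0}
    - {"x":0,"y":0,"z":-0.002,"wx":0,"wy":0,"wz":0,"grip":0}
    - {"x":0,"y":0,"z":-0.003,"wx":0,"wy":0,"wz":0,"grip":0}
    - {"x":0,"y":0,"z":-0.005,"wx":0,"wy":0,"wz":0,"grip":0}
    - {"x":0,"y":0,"z":-0.005,"wx":0,"wy":0,"wz":0,"grip":0}
    - {"x":0,"y":0,"z":0,"wx":0,"wy":0,"wz":0,"grip":0}
  squeeze: 45

```text
clock: 17.12
eef_pos: [460.9, 49.0, 103.7]
eef_rot: [3.141, 0.0, 1.68]
wrist_force: [0.5, -0.6, -4.0]
finger_gap: 11.7
```

Run:
```python
from h import *
show()
p,d=manip.camera("scene");cv2.imwrite("pics/s8.png",cv2.resize(p[190:350,230:430,::-1],None,fx=3.7,fy=3.7,interpolation=cv2.INTER_CUBIC))
```

```text
17.125 [460.9  49.  103.7] [179.95   0.    96.24] F [ 0.5 -0.6 -4. ] M [-0.01  0.01  0.01] gap 11.7 q [ 0.03  0.23  1.87 -0.    1.04 -0.08]
```

View pics/s8.png

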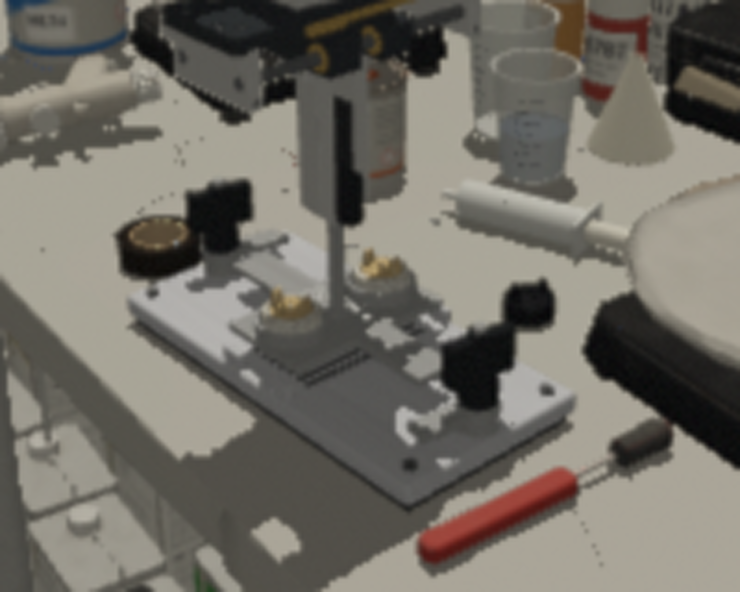

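The tray is off the stand and level, both caps are seated, and the load is about 4 N. Continuing the lift.

Request:
play_rows:
  commands:
    - {"x":0,"y":0,"z":-0.003,"wx":0,"wy":0,"wz":0,"grip":0}
    - {"x":0,"y":0,"z":-0.006,"wx":0,"wy":0,"wz":0,"grip":0}
    - {"x":0,"y":0,"z":-0.009,"wx":0,"wy":0,"wz":0,"grip":0}
    - {"x":0,"y":0,"z":-0.009,"wx":0,"wy":0,"wz":0,"grip":0}
    - {"x":0,"y":0,"z":-0.009,"wx":0,"wy":0,"wz":0,"grip":0}
    - {"x":0,"y":0,"z":-0.009,"wx":0,"wy":0,"wz":0,"grip":0}
    - {"x":0,"y":0,"z":-0.009,"wx":0,"wy":0,"wz":0,"grip":0}
    - {"x":0,"y":0,"z":-0.009,"wx":0,"wy":0,"wz":0,"grip":0}
    - {"x":0,"y":0,"z":-0.009,"wx":0,"wy":0,"wz":0,"grip":0}
    - {"x":0,"y":0,"z":-0.009,"wx":0,"wy":0,"wz":0,"grip":0}
    - {"x":0,"y":0,"z":-0.009,"wx":0,"wy":0,"wz":0,"grip":0}
    - {"x":0,"y":0,"z":-0.009,"wx":0,"wy":0,"wz":0,"grip":0}
    - {"x":0,"y":0,"z":-0.006,"wx":0,"wy":0,"wz":0,"grip":0}
    - {"x":0,"y":0,"z":-0.003,"wx":0,"wy":0,"wz":0,"grip":0}
    - {"x":0,"y":0,"z":0,"wx":0,"wy":0,"wz":0,"grip":0}
    - {"x":0,"y":0,"z":0,"wx":0,"wy":0,"wz":0,"grip":0}
    - {"x":0,"y":0,"z":0,"wx":0,"wy":0,"wz":0,"grip":0}
    - {"x":0,"y":0,"z":0,"wx":0,"wy":0,"wz":0,"grip":0}
  squeeze: 45

```text
clock: 19.42
eef_pos: [460.7, 49.0, 211.1]
eef_rot: [-3.141, -0.0, 1.68]
wrist_force: [-0.0, 0.1, -4.5]
finger_gap: 12.0
```

Run:
```python
from h import *
show()
p,d=manip.camera("scene");cv2.imwrite("pics/s9.png",cv2.resize(p[120:330,220:460,::-1],None,fx=2.8,fy=2.8,interpolation=cv2.INTER_CUBIC))
p,d=manip.camera("top");cv2.imwrite("pics/t9.png",p[:,:,::-1])
p,d=manip.camera("wrist");cv2.imwrite("pics/w9.png",p[:,:,::-1])
show()
```

```text
19.425 [460.7  49.  211.1] [-179.99   -0.     96.24] F [-0.   0.1 -4.5] M [-0.01  0.05 -0.07] gap 12.0 q [ 0.03  0.1   1.75  0.    1.29 -0.08]
19.575 [460.7  49.  211.2] [-180.     -0.     96.24] F [-0.2 -0.1 -3.9] M [-0.02  0.   -0.  ] gap 12.0 q [ 0.03  0.1   1.75  0.    1.29 -0.08]
```

View pics/s9.png

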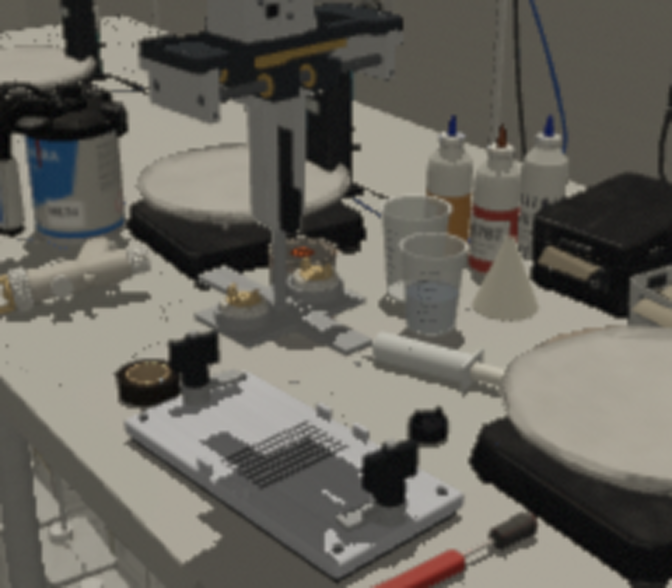

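View pics/w9.png

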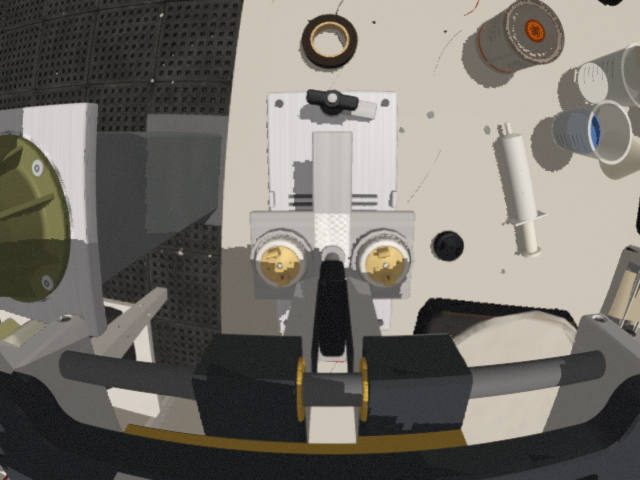

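View pics/t9.png

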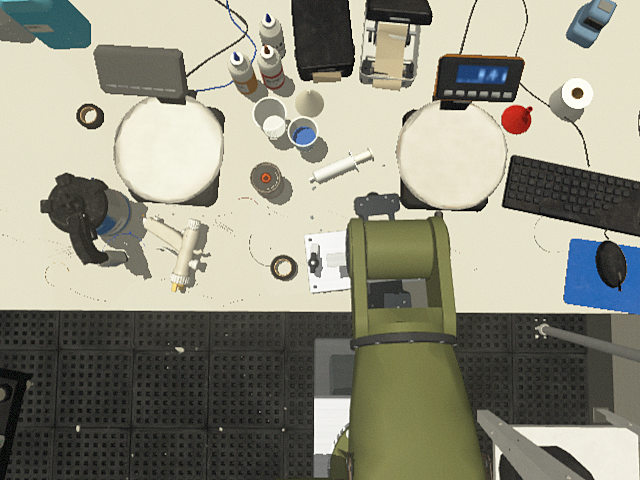

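Run:
```python
from h import *
s=manip.read_state();print(abs(s["qd"]).max());show()
print(manip.sign_off())
```

```text
0.0019310616617519978
19.575 [460.7  49.  211.2] [-180.     -0.     96.24] F [-0.2 -0.1 -3.9] M [-0.02  0.   -0.  ] gap 12.0 q [ 0.03  0.1   1.75  0.    1.29 -0.08]
the job is handed in; nothing more can be done
None
```

I turned both wing nuts anticlockwise, then gripped the tray's handle and lifted it straight up about 122 mm. The job was handed in at 19.6 s with the tray still held over the stand; `sign_off` gives no verdict.

**Last checks**
- **Nuts:** from the tool yaw, the left nut is at about 1.37 rad and the right at about 1.43 rad. The wrist picture before the lift shows both strips clear of the lugs.
- **Tray:** the tool is level. It stands about 2 mm from the stand's centre as measured in the pictures. The arm is at rest (joint speeds under 0.002 rad/s).
- **Grip:** the finger gap is 12.0 mm on the 12 mm paddle at 45 N squeeze, and the load is a steady 4 N.
- **Caps:** both look seated in the last scene and wrist pictures.
- **Bystanders:** the tape, gun and tin are where they started in the last top view. The arm hides the brush there, but the last scene picture shows it in place.

**What went wrong on the way**
- The first move call was refused because its rows lacked keys; nothing moved.
- The first close on the left nut was too low and caught on what looked like the hub below the bar (gap 21.5 mm, about 10 N). I reopened, raised the tool about 9 mm and gripped again.
- The grip on both nuts then read about 13.5 mm instead of the stated 11 mm, but both turned as intended.

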